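Pull the strainer cartridge from the pipe spool

TASK

Close the ball valve on the pipe spool by turning its lever fully across the pipe. Then press in the sprung tab on the strainer cartridge's cap, draw the cartridge out of its leaning housing, and stand it upright on its foot inside the shallow steel tray. Leave the other things on the bench undisturbed.

Things in the scene. Friction and masses are not known exactly. Their poses are not given: they have to be found in the camera images.
- valve_lever (a joint): Flat black lever on top of the ball valve, vertical axis, rad: 0 = open (along the pipe, pointing away from the strainer), 1.571 = closed, at its stop (square across the pipe, on the side the strainer leans to). Grows clockwise seen from above. Starts between 0 and 0.35, takes about 2 N at 60 mm radius, stays where it is left.
- lever_pivot (a point): On the lever's turning axis, half-way through the bar's thickness, 130 mm above the bench, 130 mm along the pipe from the strainer. Axes turn with the lever: -y points along the lever to its end, z up; when closing, the lever sweeps towards its own -x.
- lever_end (a point): Outer end of the lever, 85 mm from the pivot, same axes as lever_pivot. The bar is 16 mm wide and 9 mm thick; 17 mm or more is free below it.
- cartridge_cap (a point): Strainer cartridge (loose, about 0.2 kg): point on its long axis where the white cap is gripped, 83 mm above its flat round foot (28 mm dia.). z = long axis, out of the housing; +y = towards the snap tab. The cap is 34 mm in x, from 38 mm below to 17 mm above, its plain back at y = -17 mm. Below it 45 mm of spigot and screen sit in the housing: draw it out 50 mm along its axis.
- tab_face (a point): Middle of the tab's outer face, at y = +24 mm from the cartridge's axis, same axes. White upright plate 24 mm wide, from 37 mm below to 12 mm above. Tab to back face measures 41 mm, or 34 mm (even about the axis) with the tab fully in. Squeezing tab and back between two fingers both frees and holds the cartridge.
- tab (a joint): Travel of the sprung tab towards the cap, m: 0 = out (latched), 0.007 = fully in, about 12 N there; springs back by itself. The barb at its foot hooks 3.7 mm under a catch lip of the housing, so keep it pressed 5 mm or more while drawing out.
- housing_rim (a point): Centre of the mouth of the black square strainer housing (42 mm outside, 31 mm bore), fixed. z = its axis, leaning 30 degrees from vertical, roughly towards the robot (turned up to 0.3 rad either way); +y along the pipe, to the catch. The cap rests on the rim, cartridge_cap at z = 38 mm. The catch stands 10.5 mm above the rim at y = 25 to 35 mm; above it the tab is free.
- tray_floor (a point): Centre of the inner floor of the shallow square steel tray, 140 mm wide outside, 134 mm inside, walls standing 10 mm above this floor; z up, x and y square to its walls. Fixed to the bench, 4 mm above it.
- parts_box: Bystander: blue open box with a divider, 110 x 120 x 50 mm, black fittings in it; origin under its centre. Leave alone.
- fitting: Bystander: blue round pipe fitting, 56 mm diameter, 60 mm high, upright; origin under its centre. Leave alone.
- sample: Bystander: white bottle, 48 mm diameter, 110 mm high; origin under its centre. Leave alone.
- spanner: Bystander: steel spanner lying on the bench, 160 mm long along its x; origin under its middle. Leave alone.
Things that resemble listed ones, but are neither listed nor needed, are in the scene too. What is shaped like the part that bears cartridge_cap but red is not meant.

How it is judged:
On the way, in this order (a step that is already met when the one before it is completed fails the run):
1. the valve is closed (lever beyond 1.4 rad) while the cartridge is still home in its housing (value of joint valve_lever above 1.4 rad and z of cartridge_cap in the frame of housing_rim below 0.044 m), for 0.1 s.
2. the cartridge is drawn 10 to 45 mm out of the housing with its tab held in by 4 mm or more (value of joint tab above 0.004 m and z of cartridge_cap in the frame of housing_rim between 0.048 and 0.083 m), for 0.05 s.
At the end, for the whole second after the job is handed in: The valve lever is beyond 1.4 rad (within about 10 degrees of its closed stop); the cartridge stays standing on its foot on the tray floor, upright within 0.1 rad, its axis within 60 mm of the tray's centre along both tray axes (value of joint valve_lever above 1.4 rad and x of cartridge_cap in the frame of tray_floor between -0.06 and 0.06 m and y of cartridge_cap in the frame of tray_floor between -0.06 and 0.06 m and height (world z) of cartridge_cap between 0.08 and 0.094 m and angle between cartridge_cap's own z axis and vertical below 0.1 rad); the robot touches nothing.
It fails at once if the parts box is pushed more than 25 mm or knocked over (distance of parts_box from where it was at the start of the episode above 0.025 m or angle between parts_box's own z axis and vertical above 0.5 rad).
It fails at once if the pipe fitting is pushed more than 25 mm or knocked over (distance of fitting from where it was at the start of the episode above 0.025 m or angle between fitting's own z axis and vertical above 0.5 rad).
It fails at once if the bottle is pushed more than 25 mm or knocked over (distance of sample from where it was at the start of the episode above 0.025 m or angle between sample's own z axis and vertical above 0.5 rad).
It fails at once if the spanner is pushed more than 25 mm or knocked over (distance of spanner from where it was at the start of the episode above 0.025 m or angle between spanner's own z axis and vertical above 0.5 rad).
It also fails if it takes over 61 s, if anything falls off the work surface, if the arm or the gripper's body presses on something with over 40 N, if the wrist force passes 120 N, or if a joint passes its speed limit or range.

ROBOT

A 7-joint arm with a two-finger parallel gripper is mounted at the origin on the work surface. World frame = base frame: x ahead of the robot, y to its left, z up, the work surface at z = 0. Lengths are in m, angles in rad, forces in N, time in s.
With the tool pointing down it reaches from about 0.425 to 0.95 m from the base axis. Payload 4.7 kg.
Tool frame: the origin (TCP) lies on the centre line of the jaws, within the pads' length; the fingertips stand robot.nose_length ahead of it and the grasp point (between the pads) lies 8 mm behind it (robot.nose_length is the distance from the TCP to the fingertips, in m); z points along the fingers, x is the direction in which the jaws open and shut, and the axes are right-handed (so a half turn about z gives the same grasp; the last joint's range is limited). The gripper opens to 85 mm and grips with 20 to 120 N. Pads are 22 mm wide; open, the fingers measure 114 mm over their backs; the gripper's body (76 mm by 85 mm) begins 54 mm behind the grasp point. The pads swing forward as they close: fully open they stand 13 mm farther back than shut.
Start: joints at [-0.029, 0.469, -0.049, 1.532, 0.024, 1.141, -0.082], TCP at [0.675, 0, 0.219] pointing down, gripper open.
Joint ranges: [-2.59, 2.59], [-0.33, 1.99], [-1.39, 1.29], [0.1, 2.45], [-1.04, 4.18], [0.21, 1.99], [-2.66, 2.66]. Speed limits (rad/s): [2.57, 2.57, 3.14, 3.14, 3.14, 3.14, 3.14].

INTERFACE

Orientations are given as [roll, pitch, yaw] about the fixed x, y, z axes, in that order (R = Rz(yaw) Ry(pitch) Rx(roll)).
In Python, from plant import robot gives the robot as it stands. Calls block until the motion is done:
- robot.goto(position, orientation): joint-space move of the TCP to a pose.
- robot.move_straight(position, vel=0.15, attitude=None, contact_N=None): straight line of the TCP; attitude=None keeps the orientation; vel is the mean speed in m/s. With contact_N (N) it stops when the force on the tool has changed by that much, and returns True; else False.
- robot.move_joints(angles): joint-space move.
- robot.grip(opening, strength=None): opening from 0.0 (shut) to 1.0 (fully open); strength is the grip in N (None keeps the last); returns when the fingers have stopped.
- robot.sleep(seconds).
- robot.inverse_kinematics(position, orientation): joint angles nearest the present ones, or None.
- robot.sense(): the state.
- robot.grab_frame(name): name is "scene" or "side" or "wrist"; returns a dict with "image" (420x560x3 uint8, red, green, blue), "range_z" (420x560 float32, m along the optical axis (not along the pixel's ray), 0 where there is no reading), "fx", "fy", "cx", "cy" (pixels), "dist_coeffs" ([k1, k2, p1, p2, k3] as OpenCV has them; the pictures are not rectified), "R" (3x3) and "t" (3): a world point X has camera coordinates R X + t. Camera axes: x right, y down, z forward; pixel columns grow to the right and rows downward; lengths in m; the calibration is good to about 2 mm. A picture is of the moment at which its call begins.
A pose or a line that the arm cannot do raises robot.IKError and nothing moves.
- robot.close_job(): hands the job in, once; it reports no verdict.
The state is a dict: "t": time; "joint_pos": joint angles; "joint_velocities": joint speeds; "effort": joint torques, N m; "tcp_pos": TCP position; "tcp_rot": TCP orientation; "wrist_force": force on the tool from outside, world axes, zero at the start; "torque": the same for the moment, N m; "opening": opening from 0.0 (shut) to 1.0 (fully open).
Only numpy, scipy, OpenCV 4.12 (cv2) and the standard library are available. Lean on these libraries where they do the work, as an engineer would, in place of code of your own. Each camera call takes 0.05 s, during which the arm holds its last target.

## Working session

There is one attempt and no reset: what is moved stays moved. The work goes in short steps, each a Python script; the robot and the scene stay as the last script left them, time stands still between calls to the robot, and variables do not carry over. Pictures are saved under pics/ and viewed, and the job is handed in when it is done.

```bash
ls; mkdir -p pics; cat > h.py <<'E'
import numpy as np, cv2
from plant import robot
def snap(name,tag):
    f=robot.grab_frame(name); cv2.imwrite(f'pics/{tag}.png',f['image'][:,:,::-1]); 
    np.savez(f'pics/{tag}.npz',**{k:np.asarray(v) for k,v in f.items()}); return f
def load(tag): return dict(np.load(f'pics/{tag}.npz'))
def K(f): return np.array([[f['fx'],0,f['cx']],[0,f['fy'],f['cy']],[0,0,1.]])
def ray(f,uv):
    p=cv2.undistortPoints(np.array(uv,float).reshape(-1,1,2),K(f),f['dist_coeffs']).reshape(-1,2)
    d=np.c_[p,np.ones(len(p))]
    return -f['R'].T@f['t'], d@f['R'], d
def onz(f,uv,z):
    c,w,_=ray(f,uv); return c+w*((z-c[2])/w[:,2])[:,None]
def depth(f,uv):
    c,w,_=ray(f,uv); uv=np.array(uv).reshape(-1,2).astype(int); return c+w*f['range_z'][uv[:,1],uv[:,0]][:,None]
def cloud(f):
    h,w=f['range_z'].shape; u,v=np.meshgrid(np.arange(w),np.arange(h))
    uv=np.c_[u.ravel(),v.ravel()]; c,d,_=ray(f,uv); P=c+d*f['range_z'].ravel()[:,None]; P[f['range_z'].ravel()==0]=np.nan
    return P.reshape(h,w,3)
def proj(f,X):
    return cv2.projectPoints(np.array(X,float).reshape(-1,1,3),cv2.Rodrigues(f['R'])[0],f['t'],K(f),f['dist_coeffs'])[0].reshape(-1,2)
E
python3 - <<'E'
from h import *
for n in ['scene','side','wrist']:
    f=snap(n,n+'0'); print(n,-f['R'].T@f['t'],f['R'][2])
s=robot.sense();print(s['t'],s['tcp_rot'],robot.nose_length)
E
```

```text
pics
scene [1.18532309 0.48040298 0.6842929 ] [-0.61682869 -0.53281248 -0.57933861]
side [ 0.47605877 -0.89930032  0.93293319] [ 0.08761218  0.72241376 -0.68588809]
wrist [0.67501855 0.0821641  0.37323436] [-0.00226829 -0.31958196 -0.94755592]
0.15 [3.14153922e+00 1.47436795e-03 4.06349591e-05] 0.011
```

View pics/scene0.png

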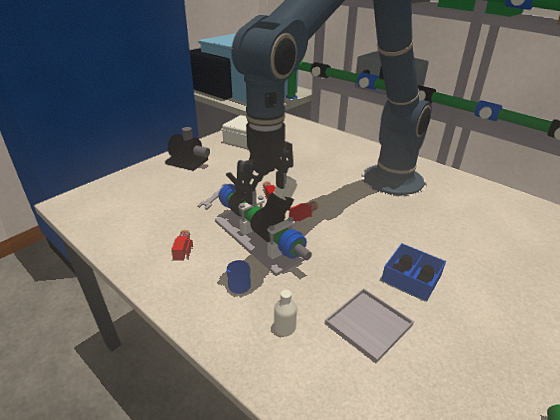

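View pics/side0.png

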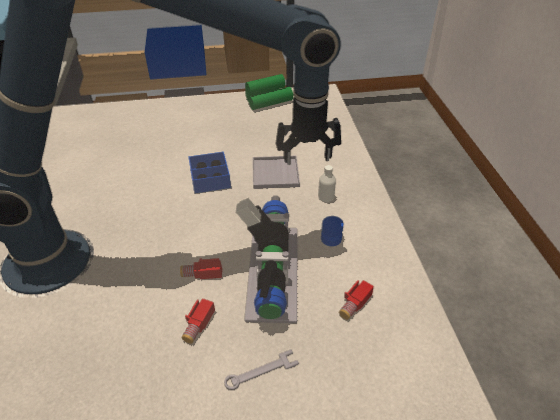

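View pics/wrist0.png

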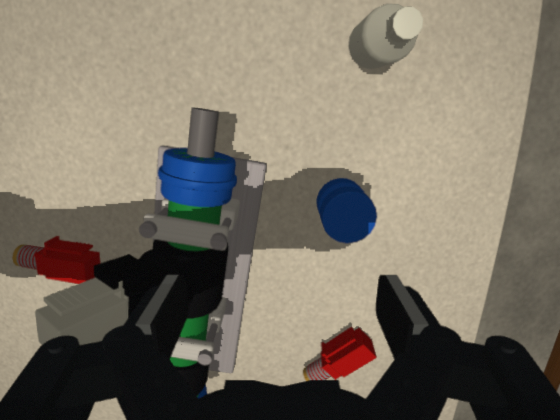

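```bash
python3 - <<'E'
from h import *
a=cv2.imread('pics/side0.png')[150:330,170:370]; b=cv2.imread('pics/scene0.png')[170:290,190:340]
cv2.imwrite('pics/z1.png',np.hstack([cv2.resize(a,(400,400),interpolation=2)])) 
cv2.imwrite('pics/z1.png',cv2.resize(a,None,fx=3.3,fy=3.3,interpolation=2))
P=cloud(load('side0'))
print(P[210:320:5,272].round(3))
print(P[215,238:300:4].round(3))
E
```

```text
[[ 0.588 -0.004  0.102]
 [ 0.585 -0.025  0.105]
 [ 0.584 -0.037  0.099]
 [ 0.579 -0.075  0.119]
 [ 0.576 -0.091  0.118]
 [ 0.574 -0.109  0.119]
 [ 0.573 -0.115  0.109]
 [ 0.572 -0.123  0.1  ]
 [ 0.57  -0.136  0.097]
 [ 0.567 -0.16   0.106]
 [ 0.561 -0.203  0.138]
 [ 0.559 -0.217  0.137]
 [ 0.558 -0.228  0.135]
 [ 0.558 -0.224  0.112]
 [ 0.557 -0.23   0.103]
 [ 0.556 -0.237  0.094]
 [ 0.553 -0.259  0.105]
 [ 0.551 -0.273  0.107]
 [ 0.55  -0.284  0.103]
 [ 0.549 -0.289  0.093]
 [ 0.549 -0.29   0.077]
 [ 0.548 -0.292  0.06 ]]
[[ 0.499 -0.084  0.172]
 [ 0.508 -0.09   0.176]
 [ 0.517 -0.09   0.175]
 [ 0.526 -0.094  0.177]
 [ 0.535 -0.094  0.176]
 [ 0.545 -0.081  0.162]
 [ 0.556 -0.073  0.153]
 [ 0.566 -0.065  0.144]
 [ 0.58  -0.026  0.106]
 [ 0.591 -0.023  0.102]
 [ 0.601 -0.025  0.103]
 [ 0.61  -0.029  0.105]
 [ 0.619 -0.038  0.112]
 [ 0.649  0.074  0.004]
 [ 0.661  0.076 -0.   ]
 [ 0.672  0.074  0.   ]]
```

View pics/z1.png

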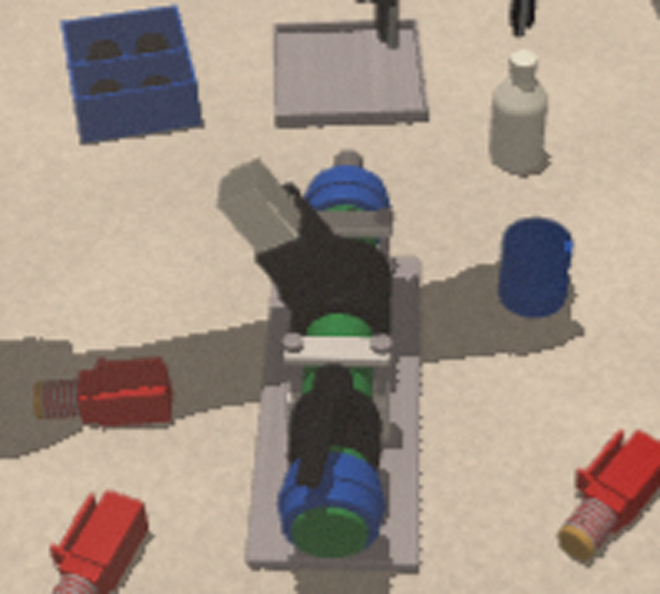

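```bash
python3 - <<'E'
from h import *
robot.goto([0.52,0.0,0.36],[3.1416,0,0])
f=snap('wrist','w1'); snap('side','side1'); snap('scene','scene1')
print(robot.sense()['t'],-f['R'].T@f['t'])
E
```

```text
1.15 [0.52068801 0.08210507 0.51406055]
```

View pics/w1.png

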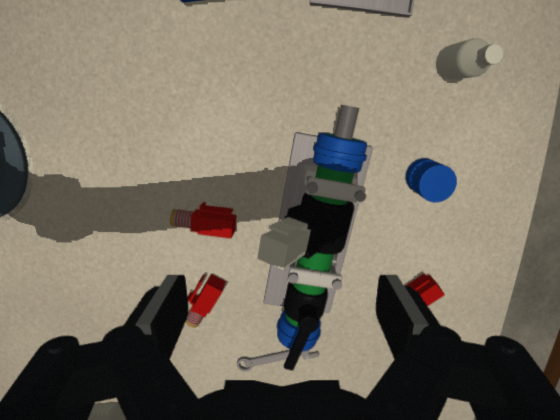

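View pics/scene1.png

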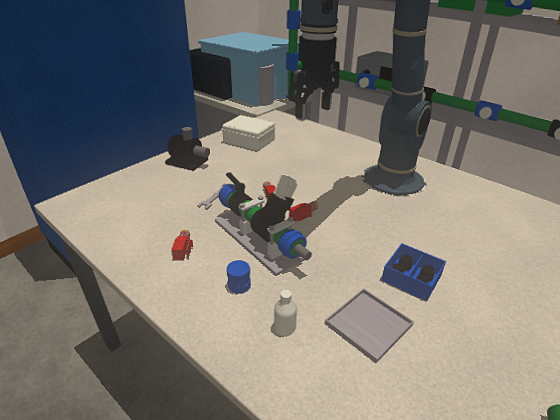

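```bash
python3 - <<'E'
from h import *
for tag,(x0,y0,x1,y1,s) in {'w1':(220,90,380,380,2),'scene1':(190,160,330,280,5),'side1':(210,180,320,330,4)}.items():
    a=cv2.imread(f'pics/{tag}.png')[y0:y1,x0:x1]; cv2.imwrite(f'pics/{tag}z.png',cv2.resize(a,None,fx=s,fy=s,interpolation=2))
f=load('w1')
print(onz(f,[[308,322],[291,366],[312,322],[301,318],[286,364],[297,367]],0.1345).round(4))
P=cloud(f)
for v in range(310,368,6): 
  q=P[v,270:330]; m=q[:,2]>0.122; 
  if m.any(): print(v,m.sum(),q[m].mean(0).round(4),q[m][[0,-1],0].round(4))
E
```

```text
[[ 0.5561 -0.2065  0.1345]
 [ 0.5337 -0.284   0.1345]
 [ 0.5615 -0.2065  0.1345]
 [ 0.5464 -0.1999  0.1345]
 [ 0.5265 -0.2802  0.1345]
 [ 0.5424 -0.2859  0.1345]]
316 17 [ 0.5563 -0.2008  0.1289] [0.5457 0.5677]
322 20 [ 0.5563 -0.2071  0.1337] [0.5429 0.57  ]
328 19 [ 0.5564 -0.217   0.1339] [0.5441 0.5689]
334 13 [ 0.5498 -0.2279  0.133 ] [0.5417 0.5581]
340 13 [ 0.5472 -0.2378  0.1335] [0.539  0.5558]
346 13 [ 0.5432 -0.2484  0.1334] [0.5349 0.5519]
352 13 [ 0.5392 -0.2591  0.1335] [0.5308 0.5477]
358 13 [ 0.535  -0.2702  0.1332] [0.5265 0.5437]
364 11 [ 0.5321 -0.2809  0.1337] [0.5236 0.5395]
```

View pics/w1z.png

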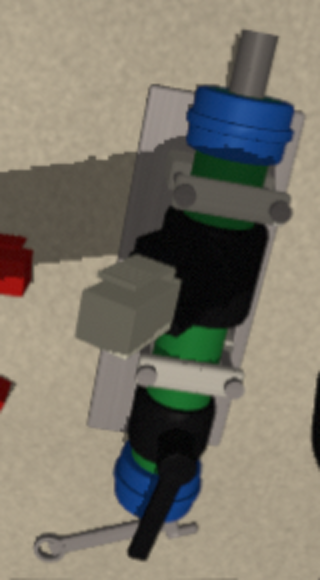

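View pics/scene1z.png

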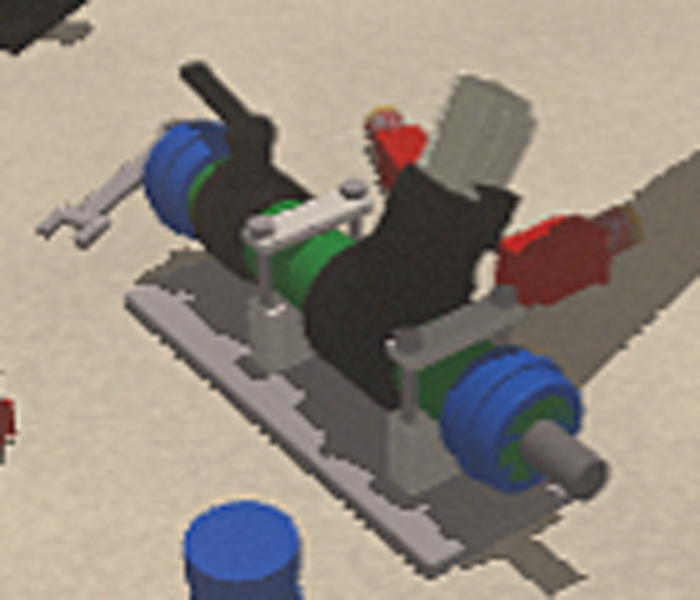

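View pics/side1z.png

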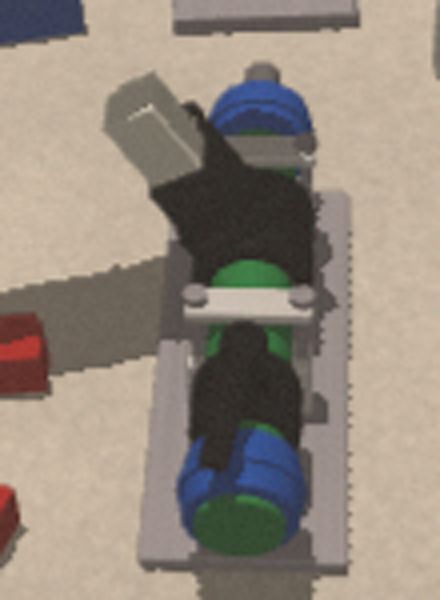

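```bash
python3 - <<'E'
from h import *
f=load('w1');P=cloud(f)
uv=[[297,136],[265,302],[372,148]]
print('plate z',depth(f,[[300,145],[270,295]]).round(4))
e=onz(f,uv,.008);print(e.round(4)); d=e[0]-e[1];print('psi',np.arctan2(d[0],d[1]))
# tops of pipe per blue/green rows
g=load('side1')
for t in ['w1','scene1','side1']:
    f=load(t);P=cloud(f);im=f['image'].astype(int);hsv=cv2.cvtColor(f['image'],cv2.COLOR_RGB2HSV)
    m=(P[...,2]>0.115)&(P[...,0]>.4)&(P[...,0]<.62)&(P[...,1]>-.15)&(P[...,1]<0)&(hsv[...,2]>75)&(hsv[...,1]<80)
    n,l,st,c=cv2.connectedComponentsWithStats(m.astype(np.uint8))
    print(t,st[1:][st[1:,4]>30].tolist())
    q=P[m];print(len(q),np.nanmin(q,0).round(3),np.nanmax(q,0).round(3),np.nanmean(q,0).round(3))
# blue fits
f=load('w1');P=cloud(f);hsv=cv2.cvtColor(f['image'],cv2.COLOR_RGB2HSV)
m=(hsv[...,0]>100)&(hsv[...,0]<125)&(hsv[...,1]>120)&(P[...,2]>.05)&(P[...,0]<.62)
for lo,hi in [(-.35,-.15),(-.06,.1)]:
    q=P[m&(P[...,1]>lo)&(P[...,1]<hi)];print(len(q),q.min(0).round(3),q.max(0).round(3))
m=(hsv[...,0]>50)&(hsv[...,0]<80)&(hsv[...,1]>100)&(P[...,2]>.05)
q=P[m&(P[...,0]<.65)&(P[...,0]>.5)]
# circle fit of green pipe: unknown x=a+b*y, z, r
from scipy.optimize import least_squares
r=least_squares(lambda p:(np.hypot((q[:,0]-p[0]-p[1]*(q[:,1]+.1))/np.hypot(1,p[1]),q[:,2]-p[2])-p[3]),[.57,.14,.08,.02],loss='soft_l1',f_scale=.002)
print('pipe',r.x.round(4),np.median(abs(r.fun)),len(q))
E
```

```text
plate z [[ 0.5474  0.0153  0.0129]
 [ 0.4997 -0.2439  0.0104]]
[[ 0.543   0.028   0.008 ]
 [ 0.4906 -0.2599  0.008 ]
 [ 0.6567  0.0107  0.008 ]]
psi 0.17988219900861618
w1 [[257, 218, 53, 52, 1900]]
1980 [ 0.462 -0.095  0.146] [ 0.583 -0.003  0.44 ] [ 0.523 -0.065  0.191]
scene1 [[300, 24, 9, 15, 64], [273, 175, 25, 32, 410]]
502 [ 0.476 -0.095  0.13 ] [ 0.587 -0.     0.599] [ 0.536 -0.056  0.237]
side1 [[214, 30, 39, 11, 122], [218, 40, 32, 8, 130], [259, 99, 3, 16, 33], [215, 103, 4, 16, 41], [236, 198, 25, 31, 487]]
854 [ 0.446 -0.098  0.116] [ 0.616 -0.002  0.593] [ 0.519 -0.057  0.319]
703 [ 0.514 -0.285  0.055] [ 0.579 -0.208  0.135]
1520 [ 0.453 -0.06   0.067] [0.62  0.039 0.461]
pipe [0.5765 0.1776 0.0708 0.0247] 0.0005434977687684937 1432
```

```bash
cat >> h.py <<'E'
psi=np.arctan(.1776)
yh=np.array([np.sin(psi),np.cos(psi),0]); nh=np.array([-np.cos(psi),np.sin(psi),0])
ah=.5*nh+np.sqrt(.75)*np.array([0,0,1]); xh=np.cross(yh,ah); Rh=np.c_[xh,yh,ah]
E
python3 - <<'E'
from h import *
piv=np.array([.557,-.209,.13]); O=piv+.13*yh; O[2]=.0708
print(Rh.round(3),O)
for t in ['w1','scene1','side1']:
    f=load(t);P=cloud(f);hsv=cv2.cvtColor(f['image'],cv2.COLOR_RGB2HSV)
    m=(P[...,2]>0.115)&(P[...,0]>.4)&(P[...,0]<.62)&(P[...,1]>-.15)&(P[...,1]<0.02)&(hsv[...,2]>75)&(hsv[...,1]<80)
    n,l,st,c=cv2.connectedComponentsWithStats(m.astype(np.uint8))
    k=[i for i in range(1,n) if st[i,4]>300][-1]
    q=(P[l==k]-O)@Rh
    q=q[np.abs(q[:,0])<.05]
    print(t,len(q),np.percentile(q,[0,2,5,50,95,98,100],axis=0).round(4).T.tolist())
    for i in range(3):
        h,e=np.histogram(q[:,i],bins=np.arange(-.04,.2,.002)); j=np.argsort(-h)[:6]; print('  ',i,[(round(e[a]+.001,3),int(h[a])) for a in sorted(j)])
E
```

```text
[[ 0.853  0.175 -0.492]
 [-0.151  0.985  0.087]
 [ 0.5    0.     0.866]] [ 0.57973228 -0.08100295  0.0708    ]
w1 1900 [[-0.0178, -0.0156, -0.0136, 0.0064, 0.0161, 0.0162, 0.0168], [-0.0205, -0.019, -0.0172, 0.0049, 0.0207, 0.0211, 0.022], [0.0809, 0.0878, 0.0921, 0.1313, 0.1401, 0.1403, 0.1415]]
   0 [(np.float64(0.005), 102), (np.float64(0.007), 110), (np.float64(0.009), 114), (np.float64(0.011), 153), (np.float64(0.015), 372), (np.float64(0.017), 133)]
   1 [(np.float64(0.001), 82), (np.float64(0.005), 83), (np.float64(0.007), 91), (np.float64(0.009), 402), (np.float64(0.019), 83), (np.float64(0.021), 267)]
   2 [(np.float64(0.125), 67), (np.float64(0.131), 69), (np.float64(0.133), 73), (np.float64(0.135), 89), (np.float64(0.139), 583), (np.float64(0.141), 117)]
scene1 410 [[-0.0162, -0.0126, -0.01, 0.0123, 0.0179, 0.0188, 0.0203], [-0.0204, -0.0179, -0.0155, 0.0088, 0.0227, 0.0295, 0.0332], [0.0731, 0.0835, 0.0856, 0.1128, 0.1378, 0.1385, 0.1388]]
   0 [(np.float64(0.007), 23), (np.float64(0.009), 26), (np.float64(0.011), 32), (np.float64(0.013), 31), (np.float64(0.015), 66), (np
[... 303 characters left out ...]
 18), (np.float64(0.139), 18)]
side1 487 [[-0.0196, -0.0162, -0.0147, 0.0061, 0.0169, 0.0173, 0.0182], [-0.0251, -0.0232, -0.0221, -0.0181, 0.0163, 0.0194, 0.0315], [0.0817, 0.0862, 0.0889, 0.1209, 0.1415, 0.142, 0.1437]]
   0 [(np.float64(-0.009), 24), (np.float64(-0.007), 24), (np.float64(-0.003), 24), (np.float64(0.011), 38), (np.float64(0.015), 70), (np.float64(0.017), 68)]
   1 [(np.float64(-0.023), 22), (np.float64(-0.021), 108), (np.float64(-0.019), 113), (np.float64(-0.017), 33), (np.float64(-0.015), 19), (np.float64(-0.001), 21)]
   2 [(np.float64(0.099), 17), (np.float64(0.115), 24), (np.float64(0.135), 18), (np.float64(0.137), 17), (np.float64(0.139), 26), (np.float64(0.141), 79)]
```

```bash
cat >> h.py <<'E'
piv=np.array([.5565,-.2115,.13])
def lev(th,r,z):
    L=-np.cos(th)*yh+np.sin(th)*nh; p=piv+r*L; p[2]=z; return p,[np.pi,0,-psi-th]
def R_of(o):
    from scipy.spatial.transform import Rotation as Q
    return Q.from_euler('xyz',o).as_matrix()
E
python3 - <<'E'
from h import *
th0=.15
p,o=lev(th0,.062,.19)
for t in np.linspace(th0,1.63,6):
    q=robot.inverse_kinematics(*lev(t,.062,.126)); print(t,None if q is None else np.round(q,2))
robot.grip(.38); print(robot.sense()['opening'],robot.sense()['t'])
robot.goto(p,o)
snap('wrist','w2');snap('side','side2'); print(robot.sense()['t'],robot.sense()['tcp_pos'],p)
E
```

```text
0.15 [ 0.28  0.44  0.15  1.82 -0.08  0.89  0.15]
0.44599999999999995 [ 0.27  0.42  0.17  1.86 -0.09  0.87 -0.15]
0.742 [ 0.24  0.39  0.18  1.9  -0.09  0.85 -0.45]
1.0379999999999998 [ 0.21  0.37  0.19  1.94 -0.09  0.84 -0.76]
1.3339999999999999 [ 0.16  0.36  0.21  1.96 -0.1   0.83 -1.08]
1.63 [ 0.12  0.35  0.22  1.98 -0.1   0.83 -1.41]
0.37906362704666385 1.7083
3.025 [ 0.53810451 -0.26837313  0.19121661] [ 0.53665778 -0.27023914  0.19      ]
```

View pics/w2.png

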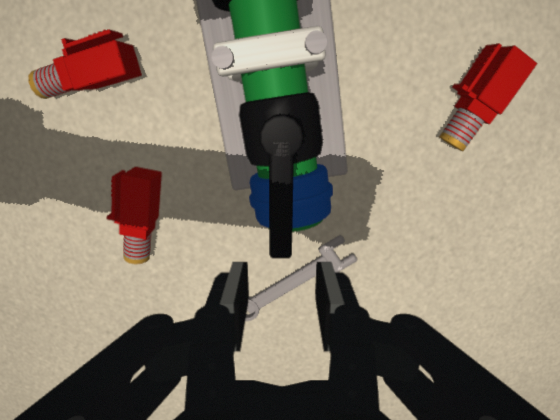

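View pics/side2.png

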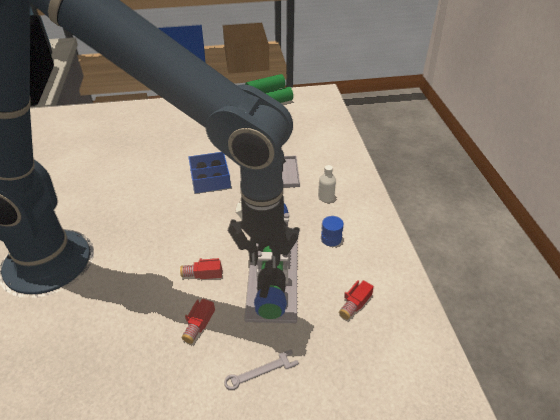

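```bash
python3 - <<'E'
from h import *
f=load('w2'); print('pivot chk',onz(f,[[282,137]],.1345))
th0=.15
def st(l): s=robot.sense(); print(l,round(s['t'],2),s['tcp_pos'].round(4),np.round(s['wrist_force'],1))
p,o=lev(th0,.062,.126)
print(robot.move_straight(p,vel=.1,contact_N=15)); st('down')
robot.grip(.27); st('narrow')
for t in np.linspace(th0,1.60,12)[1:]:
    p,o=lev(t,.062,.126)
    robot.move_straight(p,vel=.1,attitude=o); st(round(t,2))
E
```

```text
pivot chk [[ 0.557408   -0.21258311  0.1345    ]]
False
down 3.82 [ 0.5371 -0.2705  0.1265] [ 0.1  0.4 -0.4]
narrow 4.08 [ 0.537  -0.2704  0.1266] [0.  1.1 0.4]
0.28 4.36 [ 0.5292 -0.2671  0.1263] [0.6 0.1 0.4]
0.41 4.64 [ 0.5224 -0.263   0.1261] [ 0.1 -0.2  0.8]
0.55 4.92 [ 0.516  -0.2581  0.1261] [-0.1 -0.3 -0.5]
0.68 5.21 [ 0.5103 -0.2524  0.1261] [ 0.1  0.2 -0.3]
0.81 5.49 [ 0.5053 -0.2459  0.1261] [-0.  -0.4 -0.1]
0.94 5.78 [ 0.5012 -0.2389  0.1261] [ 0.5 -0.7 -0.8]
1.07 6.06 [ 0.4981 -0.2314  0.1261] [0.1 0.2 0.2]
1.2 6.34 [ 0.4959 -0.2235  0.1261] [-0.1  0.5 -0.3]
1.34 6.62 [ 0.4948 -0.2154  0.126 ] [-0.3 -0.1 -0.1]
1.47 6.91 [ 0.4949 -0.2073  0.126 ] [-0.1 -0.9  0.4]
1.6 7.19 [ 0.4959 -0.1992  0.126 ] [ 0.4 -0.3  1.2]
```

```bash
python3 - <<'E'
from h import *
snap('wrist','w3');print(robot.sense()['opening'])
E
```

```text
0.2710286087063524
```

View pics/w3.png

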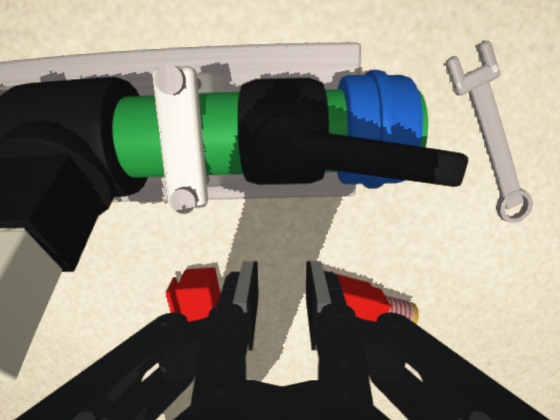

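```bash
python3 - <<'E'
from h import *
f=load('w3');P=cloud(f)
for uv in [(250,264),(314,264),(252,275),(312,275),(250,290)]: print(uv,P[uv[1],uv[0]].round(4),f['range_z'][uv[1],uv[0]])
print(depth(f,[[290,140],[350,155],[400,160],[440,166],[460,168]]).round(4))
E
```

```text
(250, 264) [ 0.5093 -0.1874  0.1449] 0.15204984
(314, 264) [ 0.5038 -0.2159  0.1454] 0.1514624
(252, 275) [ 0.5093 -0.1892  0.1555] 0.14182682
(312, 275) [ 0.5036 -0.2142  0.1544] 0.14308242
(250, 290) [ 0.5098 -0.1896  0.168 ] 0.12981781
[[ 0.559  -0.2158  0.134 ]
 [ 0.5474 -0.2405  0.1342]
 [ 0.5409 -0.2623  0.134 ]
 [ 0.5346 -0.2803  0.1339]
 [ 0.5321 -0.2893  0.1344]]
```

```bash
python3 - <<'E'
from h import *
for t in ['w2','w3','w1']:
    f=load(t);P=cloud(f);s={'w2':247,'w3':257,'w1':190}[t]
    for u in ([s-2,s-8,s-14] if t!='w1' else [180,170]):
        print(t,u,[(v,P[v,u].round(3).tolist()) for v in range(256,300,6)])
w=load('w3');cv2.imwrite('pics/w3z.png',cv2.resize(w['image'][240:380,190:370,::-1],None,fx=4,fy=4,interpolation=0))
E
```

```text
w2 245 [(256, [0.471, -0.34, 0.001]), (262, [0.525, -0.254, 0.207]), (268, [0.526, -0.254, 0.213]), (274, [0.525, -0.256, 0.214]), (280, [0.525, -0.258, 0.215]), (286, [0.524, -0.261, 0.216]), (292, [0.523, -0.263, 0.217]), (298, [0.522, -0.266, 0.217])]
w2 239 [(256, [0.464, -0.338, 0.001]), (262, [0.523, -0.252, 0.208]), (268, [0.524, -0.252, 0.214]), (274, [0.524, -0.253, 0.219]), (280, [0.525, -0.252, 0.225]), (286, [0.526, -0.252, 0.23]), (292, [0.526, -0.253, 0.233]), (298, [0.525, -0.255, 0.235])]
w2 233 [(256, [0.457, -0.336, 0.0]), (262, [0.521, -0.251, 0.209]), (268, [0.522, -0.251, 0.215]), (274, [0.522, -0.252, 0.219]), (280, [0.523, -0.252, 0.225]), (286, [0.524, -0.251, 0.231]), (292, [0.524, -0.252, 0.234]), (298, [0.525, -0.252, 0.238])]
w3 255 [(256, [0.444, -0.164, -0.0]), (262, [0.509, -0.189, 0.143]), (268, [0.509, -0.19, 0.15]), (274, [0.508, -0.19, 0.152]), (280, [0.505, -0.189, 0.153]), (286, [0.502, -0.189, 0.153]), (292, [0.5, -0.188, 0.154]), (298, [0.498, -0.188, 0.155])]
w3 249 [(256, [0.446, -0.159, 0.002]), (262, [0.51, -0.187, 0.144]), (268, [0.509, -0.
[... 210 characters left out ...]
51, -0.184, 0.143]), (268, [0.51, -0.185, 0.149]), (274, [0.511, -0.186, 0.155]), (280, [0.51, -0.186, 0.159]), (286, [0.51, -0.187, 0.165]), (292, [0.51, -0.187, 0.17]), (298, [0.51, -0.187, 0.173])]
w1 180 [(256, [0.346, -0.175, -0.001]), (262, [0.345, -0.185, 0.002]), (268, [0.343, -0.198, -0.002]), (274, [0.342, -0.209, 0.0]), (280, [0.477, 0.009, 0.39]), (286, [0.478, 0.008, 0.393]), (292, [0.478, 0.005, 0.393]), (298, [0.478, 0.002, 0.394])]
w1 170 [(256, [0.328, -0.175, -0.0]), (262, [0.327, -0.186, -0.001]), (268, [0.326, -0.197, 0.0]), (274, [0.324, -0.21, -0.002]), (280, [0.474, 0.011, 0.393]), (286, [0.475, 0.01, 0.397]), (292, [0.477, 0.011, 0.403]), (298, [0.478, 0.009, 0.404])]
```

View pics/w3z.png

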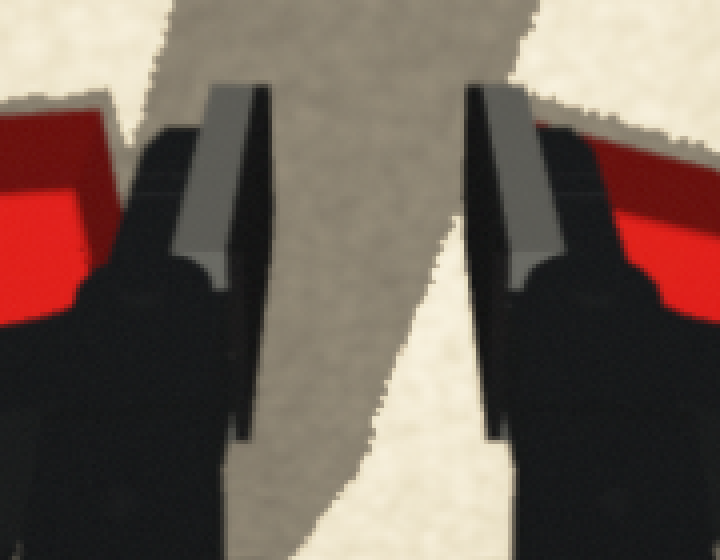

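```bash
python3 - <<'E'
from h import *
robot.grip(0.0)
f=snap('wrist','w4');g=snap('side','side4');h=snap('scene','scene4');s=robot.sense();print(s['t'],s['tcp_pos'],s['tcp_rot'],s['opening'])
P=cloud(f)
for u in (270,278,292): print(u,[(v,P[v,u].round(3).tolist()) for v in range(230,300,6)])
for n,t in (('side4',g),('scene4',h)):
    uv=proj(t,[s['tcp_pos'],s['tcp_pos']-[0,0,.011],s['tcp_pos']+[0,0,.02]]);print(n,uv.round(1).tolist())
    c=uv[0].astype(int);a=t['image'][c[1]-50:c[1]+50,c[0]-70:c[0]+70,::-1].copy();a=cv2.resize(a,None,fx=5,fy=5,interpolation=0)
    for q in uv: cv2.circle(a,tuple(int(z) for z in ((q-c+[70,50])*5)),4,(0,0,255),1)
    cv2.imwrite(f'pics/{n}z.png',a)
E
```

```text
7.7417 [ 0.49580169 -0.19895146  0.12601073] [-3.14155082e+00 -4.20961929e-05 -1.77549454e+00] 0.0008580343904877724
270 [(230, [0.467, -0.183, -0.001]), (236, [0.462, -0.182, 0.002]), (242, [0.456, -0.18, 0.0]), (248, [0.45, -0.179, -0.0]), (254, [0.444, -0.177, 0.0]), (260, [0.438, -0.176, 0.001]), (266, [0.508, -0.196, 0.147]), (272, [0.508, -0.197, 0.153]), (278, [0.508, -0.197, 0.159]), (284, [0.507, -0.197, 0.162]), (290, [0.508, -0.197, 0.168]), (296, [0.507, -0.197, 0.171])]
278 [(230, [0.466, -0.19, 0.0]), (236, [0.46, -0.188, 0.0]), (242, [0.454, -0.187, -0.0]), (248, [0.448, -0.186, -0.0]), (254, [0.443, -0.185, 0.001]), (260, [0.437, -0.184, 0.001]), (266, [0.507, -0.2, 0.147]), (272, [0.507, -0.2, 0.153]), (278, [0.507, -0.2, 0.159]), (284, [0.507, -0.2, 0.163]), (290, [0.507, -0.2, 0.167]), (296, [0.507, -0.2, 0.172])]
292 [(230, [0.463, -0.202, 0.0]), (236, [0.458, -0.201, 0.0]), (242, [0.452, -0.2, 0.0]), (248, [0.446, -0.199, 0.001]), (254, [0.439, -0.197, -0.001]), (260, [0.434, -0.196, 0.0]), (266, [0.506, -0.206, 0.147]), (272, [0.506, -0.206, 0.153]), (278, [0.506, -0.206, 0.158]), (284, [0.506, -0.206, 0.162]), (290, [0.507, -0.206, 0.168]), (296, [0.506, -0.205, 0.171])]
side4 [[242.3, 265.6], [242.6, 268.8], [241.8, 259.5]]
scene4 [[258.7, 180.2], [258.8, 183.5], [258.6, 174.2]]
```

View pics/side4z.png

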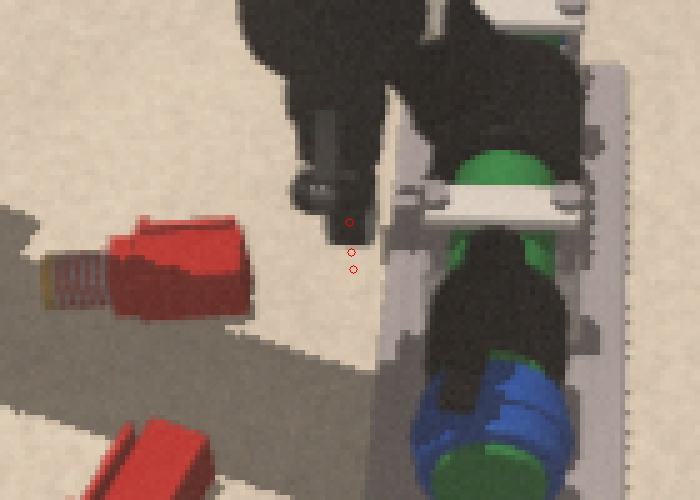

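View pics/scene4z.png

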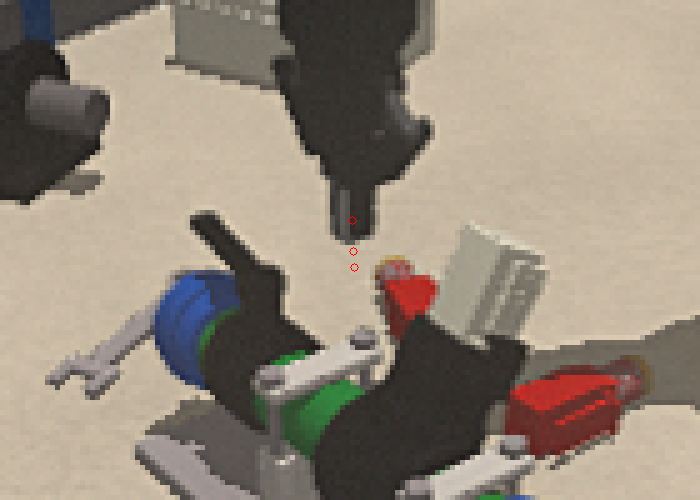

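```bash
python3 - <<'E'
from h import *
def st(l): s=robot.sense(); print(l,round(s['t'],2),s['tcp_pos'].round(4),np.round(s['wrist_force'],1))
p,o=lev(.16,.062,.16)
s=robot.sense()['tcp_pos'];robot.move_straight([s[0],s[1],.15],vel=.15)
robot.move_straight(p,vel=.2,attitude=o); st('above')
p[2]=.10
print(robot.move_straight(p,vel=.04,contact_N=6)); st('touch')
p[2]=.14; robot.move_straight(p,vel=.1); st('up')
E
```

```text
above 9.64 [ 0.5358 -0.2698  0.1596] [ 0.4  0.5 -0.1]
True
touch 10.6 [ 0.5366 -0.2702  0.1219] [-0.4 -1.   4.2]
up 10.94 [ 0.5363 -0.2702  0.1402] [0.  0.2 0.1]
```

```bash
python3 - <<'E'
from h import *
def st(l): s=robot.sense(); print(l,round(s['t'],2),s['tcp_pos'].round(4),np.round(s['wrist_force'],1))
robot.grip(.38)
Z=.102
p,o=lev(.15,.062,Z)
hit=robot.move_straight(p,vel=.1,contact_N=12,attitude=o); st('down %s'%hit)
if not hit:
  robot.grip(.27)
  for t in np.linspace(.15,1.60,8)[1:]:
    p,o=lev(t,.062,Z)
    robot.move_straight(p,vel=.1,attitude=o); st(round(t,2))
snap('wrist','w5')
E
```

```text
down False 11.88 [ 0.5367 -0.2703  0.1019] [ 0.5 -0.1 -0.2]
0.36 12.5 [ 0.5252 -0.2648  0.1024] [ 0.4 -0.6  0.8]
0.56 12.86 [ 0.5149 -0.2572  0.1021] [-0.1 -0.7 -0.2]
0.77 13.22 [ 0.5064 -0.2477  0.102 ] [0.1 0.1 0. ]
0.98 13.57 [ 0.4999 -0.2366  0.102 ] [ 1.6  1.  -0.1]
1.19 13.93 [ 0.496  -0.2244  0.102 ] [ 0.2 -0.8  0.3]
1.39 14.29 [ 0.4945 -0.2117  0.102 ] [ 0.2 -0.2  0.5]
1.6 14.65 [ 0.4958 -0.199   0.102 ] [-0.3  0.4  0.3]
```

View pics/w5.png

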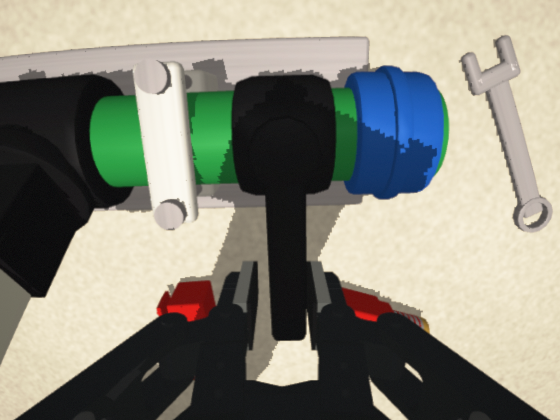

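```bash
cat >> h.py <<'E'
from scipy.spatial.transform import Rotation as Q
O=np.array([.557,-.209,.13])+.13*yh; O[2]=.0708
cap=O+Rh@np.array([-.0003,-.0028,.123])
def eul(R): return Q.from_matrix(R).as_euler('xyz')
def grasp(s,d,dy=0,dx=0): # s=+-1 tool x=s*yh ; d = TCP along axis rel cap
    R=np.c_[s*yh,np.cross(-ah,s*yh),-ah]; return cap+Rh@np.array([dx,dy,d]),eul(R)
def st(l): s=robot.sense(); print(l,round(s['t'],2),s['tcp_pos'].round(4),np.round(s['wrist_force'],1),round(s['opening'],3))
E
python3 - <<'E'
from h import *
print(cap)
f=load('w5');P=cloud(f);pts=[]
for v in range(200,335,8):
    q=P[v,255:320]; m=(q[:,2]>.128)&(q[:,2]<.139)
    if m.sum()>5: pts.append(q[m].mean(0))
pts=np.array(pts);print(len(pts));b=np.polyfit(pts[:,0],pts[:,1],1);print('lever th', np.pi/2-(np.arctan(-b[0])-psi)*-1*-1, b)
for s in (1,-1):
    for d in (-.033,.07,.12):
        q=robot.inverse_kinematics(*grasp(s,d)); print(s,d,None if q is None else np.round(q,2))
for t,c in {'scene1':[(366,290),(413,322),(375,358),(325,322)],'side1':[(253,158),(297,157),(300,186),(253,187)]}.items():
    e=onz(load(t),c,.014);print(t,e.round(3).tolist(),e.mean(0))
E
```

```text
[ 0.5184344  -0.07296027  0.17717112]
17
lever th 1.583485261279398 [-0.16453957 -0.12073642]
1 -0.033 [ 0.89  0.28 -0.99  2.26  1.09  0.37  0.42]
1 0.07 [-1.13 -0.3   0.96  2.33  0.76  0.59  0.71]
1 0.12 [-0.85 -0.33  0.65  2.3   0.61  0.69  0.83]
-1 -0.033 [-0.96  0.27  1.15  2.35 -0.99  0.26 -0.72]
-1 0.07 [-0.19 -0.1   0.17  2.3   0.27  0.44 -1.98]
-1 0.12 [-0.09 -0.2   0.06  2.27  0.22  0.57 -1.93]
scene1 [[0.562, 0.217, 0.014], [0.577, 0.347, 0.014], [0.713, 0.33, 0.014], [0.705, 0.2, 0.014]] [0.63912758 0.27327378 0.014     ]
side1 [[0.573, 0.342, 0.014], [0.713, 0.326, 0.014], [0.697, 0.183, 0.014], [0.558, 0.199, 0.014]] [0.63523743 0.26268201 0.014     ]
```

```bash
cat >> h.py <<'E'
def grasp2(beta,s,tip,al=0,dy=0,off=.014):
    """tips at: cap + al*ah(draw) ; tip = distance of fingertips beyond cap along tool z"""
    z=np.array([0,0,1.]); tz=-(np.cos(beta)*z+np.sin(beta)*nh)
    R=np.c_[s*yh,np.cross(tz,s*yh),tz]
    return cap+ah*al+yh*dy+tz*(tip+off),eul(R)
E
python3 - <<'E'
from h import *
for s in (1,-1):
  for b in (0,8,15,20,30):
    for tip,al in ((-.06,0),(.019,0),(.019,.055),(.019,.09)):
        q=robot.inverse_kinematics(*grasp2(np.radians(b),s,tip,al)); print(s,b,tip,al,None if q is None else np.round(q,2))
E
```

```text
1 0 -0.06 0 [ 0.96  0.45 -1.17  1.84  0.45  1.15  1.03]
1 0 0.019 0 [ 0.93  0.59 -1.17  1.93  0.62  1.06  0.88]
1 0 0.019 0.055 [ 0.97  0.44 -1.17  1.94  0.46  1.07  1.01]
1 0 0.019 0.09 [ 1.01  0.34 -1.16  1.94  0.35  1.09  1.1 ]
1 8 -0.06 0 [ 1.02  0.33 -1.16  1.95  0.42  0.96  1.07]
1 8 0.019 0 [ 0.96  0.51 -1.17  2.02  0.68  0.88  0.84]
1 8 0.019 0.055 [ 1.02  0.34 -1.16  2.02  0.46  0.89  1.02]
1 8 0.019 0.09 [ 1.07  0.24 -1.16  2.02  0.32  0.91  1.15]
1 15 -0.06 0 [ 1.07  0.22 -1.16  2.05  0.38  0.78  1.11]
1 15 0.019 0 [ 0.99  0.45 -1.16  2.09  0.75  0.73  0.77]
1 15 0.019 0.055 [ 1.05  0.26 -1.15  2.1   0.46  0.72  1.02]
1 15 0.019 0.09 [ 1.13  0.15 -1.18  2.09  0.28  0.75  1.19]
1 20 -0.06 0 [ 1.12  0.16 -1.16  2.12  0.35  0.64  1.13]
1 20 0.019 0 [ 1.    0.41 -1.16  2.15  0.84  0.63  0.68]
1 20 0.019 0.055 [ 1.07  0.21 -1.14  2.15  0.47  0.6   1.01]
1 20 0.019 0.09 [-1.07 -0.11  1.05  2.23  0.26  0.64  1.21]
1 30 -0.06 0 [-1.02 -0.15  0.96  2.34  0.57  0.43  0.9 ]
1 30 0.019 0 [ 0.89  0.28 -0.99  2.26  1.09  0.37  0.42]
1 30 0.019 0.055 [ 1.1   0.13 -1.13  2.26  0.6   0.36 
[... 553 characters left out ...]
0.51  0.06  0.58  2.12 -0.01  0.71 -1.68]
-1 15 0.019 0 [-0.44  0.22  0.56  2.16 -0.19  0.53 -1.5 ]
-1 15 0.019 0.055 [-0.5   0.09  0.58  2.17 -0.03  0.64 -1.66]
-1 15 0.019 0.09 [-0.52  0.01  0.56  2.16  0.05  0.72 -1.74]
-1 20 -0.06 0 [-0.5   0.01  0.54  2.19  0.08  0.6  -1.77]
-1 20 0.019 0 [-0.46  0.2   0.56  2.22 -0.17  0.41 -1.52]
-1 20 0.019 0.055 [-0.5   0.05  0.56  2.22  0.03  0.53 -1.73]
-1 20 0.019 0.09 [-0.49 -0.03  0.5   2.21  0.12  0.62 -1.82]
-1 30 -0.06 0 [-0.27 -0.05  0.26  2.31  0.29  0.37 -1.99]
-1 30 0.019 0 [-0.96  0.27  1.15  2.35 -0.99  0.26 -0.72]
-1 30 0.019 0.055 [-0.37  0.    0.38  2.32  0.27  0.31 -1.98]
-1 30 0.019 0.09 [-0.23 -0.07  0.21  2.31  0.28  0.4  -1.99]
```

```bash
python3 - <<'E'
from h import *
s=robot.sense()['tcp_pos']; robot.move_straight([s[0],s[1],.22],vel=.2)
robot.grip(.75)
B=np.radians(15)
robot.goto(*grasp2(B,-1,-.06)); st('pre'); print(robot.sense()['joint_pos'].round(2))
f=snap('wrist','w6');g=snap('side','side6');h=snap('scene','scene6')
# check lever + axes projections
pts=[cap,cap+.017*ah,cap-.038*ah,cap+.024*yh,cap-.017*yh]
for n,t,s in (('w6',f,1),('side6',g,5),('scene6',h,5)):
    uv=proj(t,pts);c=uv[0].astype(int)
    if s==5:
        a=t['image'][max(c[1]-50,0):c[1]+50,c[0]-70:c[0]+70,::-1].copy();a=cv2.resize(a,None,fx=5,fy=5,interpolation=0);k=(uv-c+[70,50])*5
    else: a=t['image'][:,:,::-1].copy();k=uv
    for q in k: cv2.circle(a,tuple(int(z) for z in q),3,(255,0,255),1)
    cv2.imwrite(f'pics/{n}z.png',a)
E
```

```text
pre 16.5 [ 0.5067 -0.0703  0.222 ] [ 0.  -0.3  0.9] 0.749
[-0.47  0.06  0.54  2.12 -0.    0.71 -1.69]
```

View pics/w6z.png

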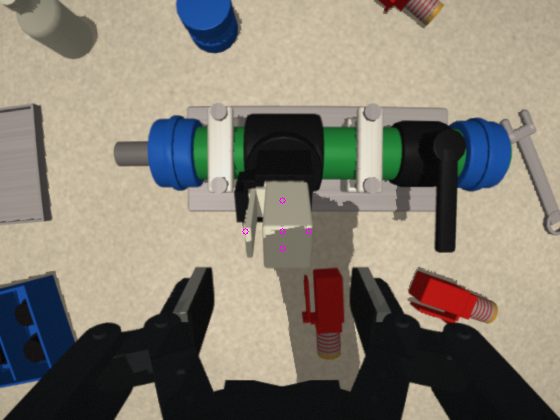

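View pics/side6z.png

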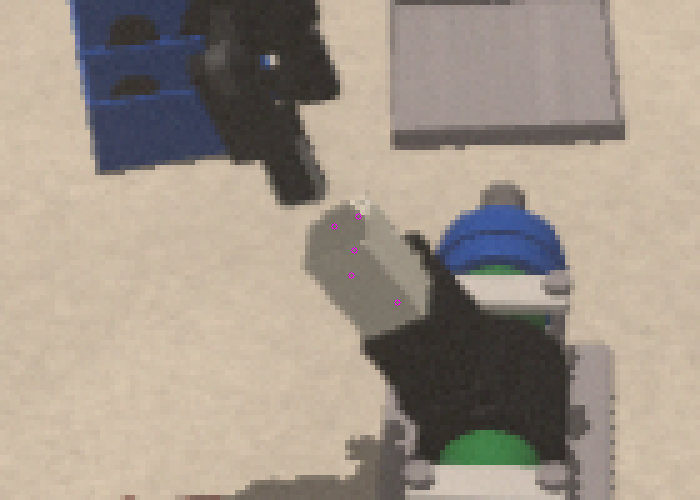

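View pics/scene6z.png

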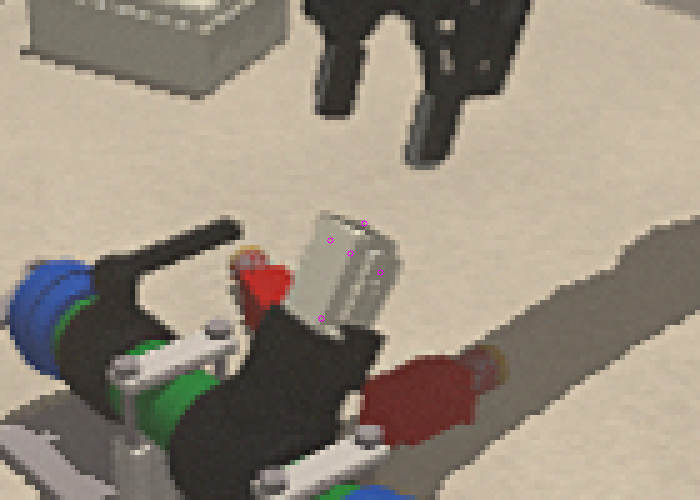

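```bash
python3 - <<'E'
from h import *
B=np.radians(15)
print(robot.move_straight(grasp2(B,-1,.019)[0],vel=.08,contact_N=12)); st('at')
snap('wrist','w7')
robot.grip(.5,40); st('half')
f=snap('wrist','w7b')
E
```

```text
False
at 17.78 [ 0.5272 -0.0745  0.1458] [-0.   0.1 -0.2] 0.754
half 18.18 [ 0.5273 -0.0736  0.1457] [0.4 2.7 2.2] 0.499
```

View pics/w7b.png

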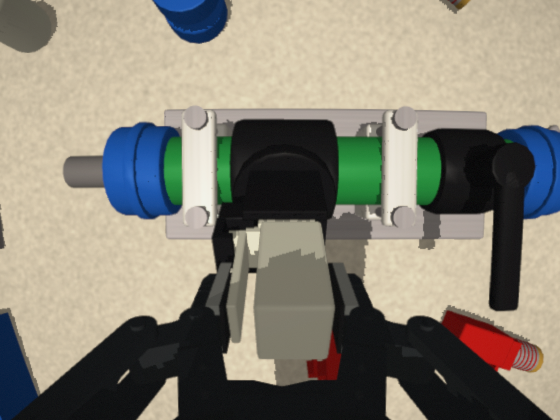

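```bash
python3 - <<'E'
from h import *
robot.grip(.3,45); st('grip')
robot.sleep(.2); st('grip'); snap('wrist','w8')
E
```

```text
grip 18.48 [ 0.5267 -0.0756  0.1464] [-6.9  0.8 11.6] 0.355
grip 18.68 [ 0.5267 -0.0756  0.1464] [-7.1  0.6 12.9] 0.362
```

View pics/w8.png

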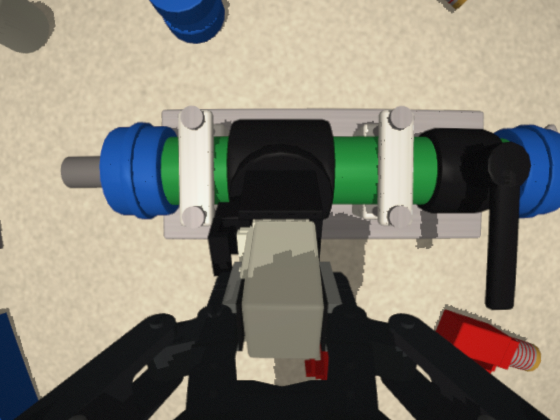

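```bash
python3 - <<'E'
from h import *
p=robot.sense()['tcp_pos']
for d in (.012,.03,.062):
    robot.move_straight(p+ah*d,vel=.05); st(d)
f=snap('wrist','w9');g=snap('side','side9');snap('scene','scene9')
E
```

```text
0.012 19.14 [ 0.5203 -0.0747  0.1567] [-0.  -0.2  0.2] 0.36
0.03 19.65 [ 0.5116 -0.0728  0.1725] [ 0.4 -0.7 -2.7] 0.352
0.062 20.44 [ 0.4961 -0.0701  0.2001] [-0.7  0.1 -1.8] 0.357
```

View pics/side9.png

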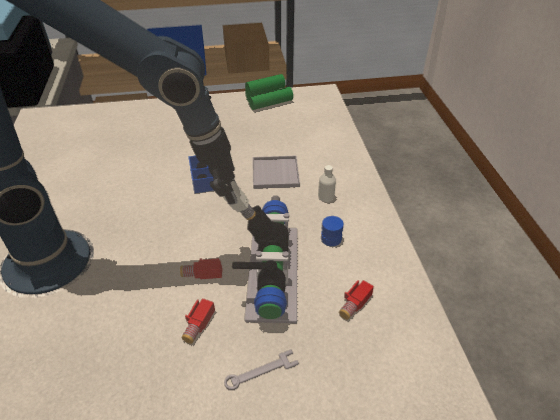

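View pics/w9.png

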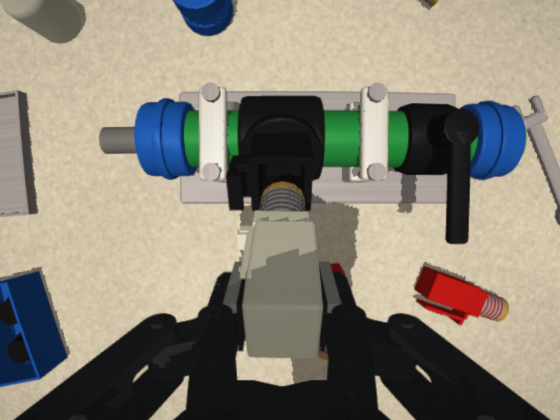

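```bash
cat >> h.py <<'E'
tray=np.array([.637,.268,.004])
pg=np.array([.5267,-.0756,.1464]); Rg=R_of(grasp2(np.radians(15),-1,.019)[1])
rel=Rg.T@(cap-pg); Rrel=Rh.T@Rg
def place(phi,h,dx=0,dy=0,base=tray):
    Rc=Q.from_euler('z',phi).as_matrix(); R=Rc@Rrel
    return base+[dx,dy,.083+h]-R@rel, eul(R)
E
python3 - <<'E'
from h import *
print('bottle',onz(load('scene1'),[[285,331]],0),onz(load('side1'),[[327,197]],0), 'rel',rel)
p=robot.sense()['tcp_pos']
print('lift',robot.inverse_kinematics(p+ah*.025,eul(Rg)),robot.inverse_kinematics(p+ah*.025+[0,0,.08],eul(Rg)))
lo=np.array([-2.59,-.33,-1.39,.1,-1.04,.21,-2.66]);hi=np.array([2.59,1.99,1.29,2.45,4.18,1.99,2.66])
for phi in np.arange(-3.1,3.2,.4):
    o=[]
    for h in (.15,.0):
        q=robot.inverse_kinematics(*place(phi,h)); o.append(None if q is None else (round(float(min((q-lo).min(),(hi-q).min())),2),np.round(q,2).tolist()))
    print(round(phi,2),o)
E
```

```text
bottle [[0.77316382 0.14284193 0.        ]] [[0.76935822 0.13766193 0.        ]] rel [-0.00115371  0.00034265 -0.03194843]
lift [-0.50144623  0.01150286  0.54373488  2.16005615  0.04391386  0.71264449
 -1.73457016] [-0.55794843 -0.08906399  0.55485211  2.04347097  0.11565569  0.91855942
 -1.80381093]
-3.1 [(0.21, [0.25, 0.69, -1.18, 1.65, 0.91, 1.13, 0.46]), (0.2, [0.24, 0.93, -1.19, 1.77, 1.24, 1.07, 0.22])]
-2.7 [(0.21, [0.3, 0.68, -1.18, 1.66, 0.82, 1.04, 0.93]), (0.2, [0.29, 0.93, -1.19, 1.78, 1.18, 0.96, 0.68])]
-2.3 [(0.21, [0.34, 0.7, -1.18, 1.64, 0.71, 1.01, 1.43]), (0.2, [0.33, 0.94, -1.19, 1.76, 1.07, 0.9, 1.19])]
-1.9 [(0.21, [0.36, 0.73, -1.18, 1.6, 0.6, 1.04, 1.91]), (0.2, [0.35, 0.96, -1.19, 1.72, 0.93, 0.92, 1.71])]
-1.5 [(0.21, [0.34, 0.77, -1.18, 1.53, 0.54, 1.14, 2.36]), (0.2, [0.35, 0.99, -1.19, 1.65, 0.81, 0.99, 2.21])]
-1.1 [(0.15, [-0.91, 0.68, 0.91, 1.53, -0.78, 1.36, -2.51]), (0.06, [-0.59, 0.7, 0.36, 1.63, -0.6, 0.98, -2.6])]
-0.7 [(0.26, [-0.6, 0.59, 0.37, 1.44, -0.43, 1.33, -2.4]), (0.34, [-0.55, 0.73, 0.29, 1.55, -0.48, 1.08, -2.32])]
-0.3 [(0.58, [-0.57, 
[... 291 characters left out ...]
 1.44, -0.23, 1.21, -1.35])]
0.9 [(0.57, [-0.66, 0.63, 0.27, 1.34, -0.04, 1.42, -1.08]), (0.82, [-0.71, 0.78, 0.35, 1.46, -0.14, 1.17, -1.03])]
1.3 [(0.65, [-0.68, 0.6, 0.24, 1.39, 0.06, 1.34, -0.76]), (0.87, [-0.71, 0.75, 0.27, 1.51, 0.0, 1.08, -0.76])]
1.7 [(0.75, [-0.67, 0.55, 0.18, 1.46, 0.16, 1.24, -0.45]), (0.77, [-0.67, 0.7, 0.18, 1.58, 0.15, 0.98, -0.49])]
2.1 [(0.84, [-0.65, 0.51, 0.12, 1.54, 0.23, 1.12, -0.12]), (0.65, [-0.64, 0.66, 0.11, 1.65, 0.26, 0.86, -0.2])]
2.5 [(0.78, [-0.6, 0.46, 0.05, 1.61, 0.26, 0.99, 0.24]), (0.52, [-0.59, 0.62, 0.03, 1.73, 0.34, 0.73, 0.12])]
2.9 [(0.67, [-0.52, 0.42, -0.02, 1.67, 0.25, 0.88, 0.65]), (0.41, [-0.48, 0.59, -0.08, 1.78, 0.4, 0.62, 0.48])]
```

```bash
python3 - <<'E'
from h import *
p=robot.sense()['tcp_pos']
robot.move_straight(p+ah*.025,vel=.15)
robot.move_straight(p+ah*.025+[0,0,.09],vel=.2); st('up')
robot.goto(*place(.1,.15)); st('over')
f=snap('wrist','w10');g=snap('side','side10');h=snap('scene','scene10')
c=proj(h,[tray+[0,0,.2]])[0].astype(int)
for n,t in (('side10',g),('scene10',h)):
    c=proj(t,[tray+[0,0,.13]])[0].astype(int); a=t['image'][max(c[1]-60,0):c[1]+60,c[0]-70:c[0]+70,::-1]
    cv2.imwrite(f'pics/{n}z.png',cv2.resize(a,None,fx=5,fy=5,interpolation=0))
E
```

```text
up 21.51 [ 0.483  -0.068   0.3099] [-0.3  0.5 -2.7] 0.359
over 22.94 [0.6299 0.2641 0.2071] [ 0.5 -0.8 -0.9] 0.354
```

View pics/side10z.png

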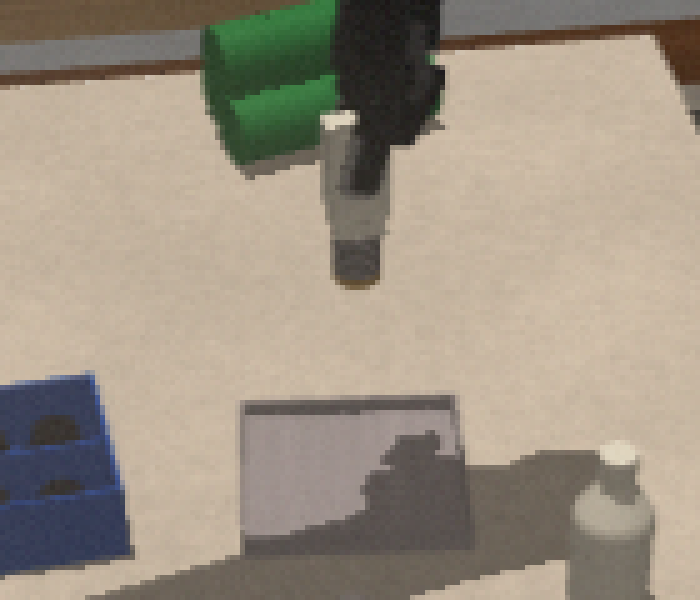

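View pics/scene10z.png

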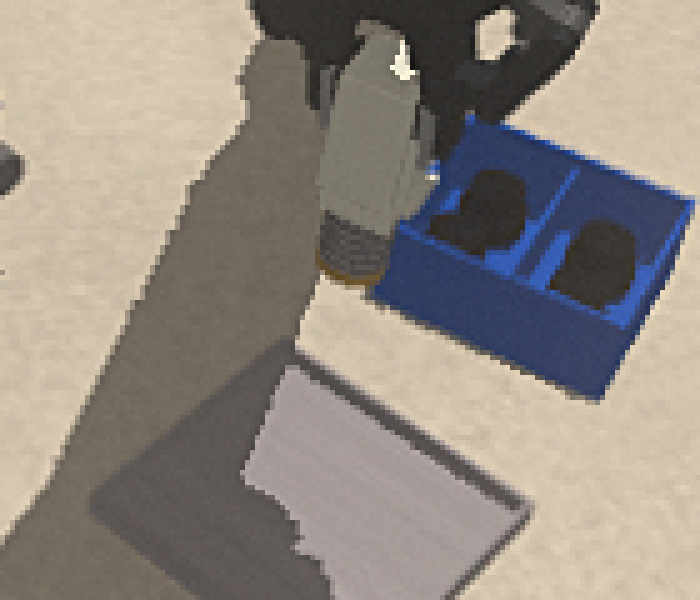

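View pics/w10.png

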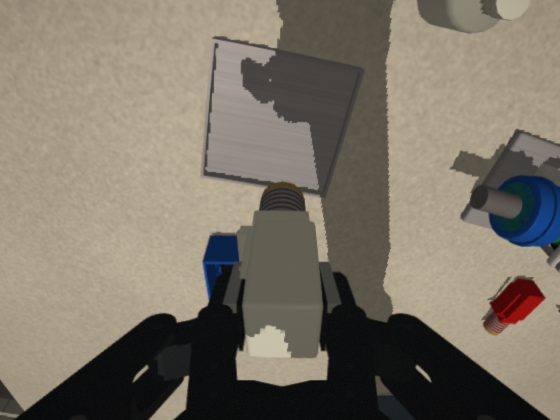

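```bash
cat > chk.py <<'E'
from h import *
import sys
def chk(tags,s):
    R=R_of(s['tcp_rot']); c=s['tcp_pos']+R@rel; Rc=R@Rrel.T
    print('cap',c.round(4),'axis',Rc[:,2].round(3))
    pts=[c+Rc@np.array(v) for v in ([0,0,-.083],[0.014,0,-.083],[-.014,0,-.083],[0,.014,-.083],[0,-.014,-.083],[.017,.017,.017],[.017,-.017,.017],[-.017,.017,.017],[-.017,-.017,.017],[.017,.017,-.038],[.017,-.017,-.038])]
    for n in tags:
        t=load(n);uv=proj(t,pts);m=uv.mean(0).astype(int);m[1]=max(m[1],50)
        a=cv2.resize(t['image'][m[1]-50:m[1]+50,m[0]-60:m[0]+60,::-1],None,fx=6,fy=6,interpolation=0)
        for q in (uv-m+[60,50]+.5)*6: cv2.circle(a,tuple(int(z) for z in q),4,(255,0,255),1)
        cv2.imwrite(f'pics/{n}c.png',a)
if __name__=='__main__': chk(sys.argv[1:],robot.sense())
E
python3 chk.py side10 scene10 w10
```

```text
cap [0.6375 0.2664 0.2387] axis [-0.002 -0.001  1.   ]
```

View pics/side10c.png

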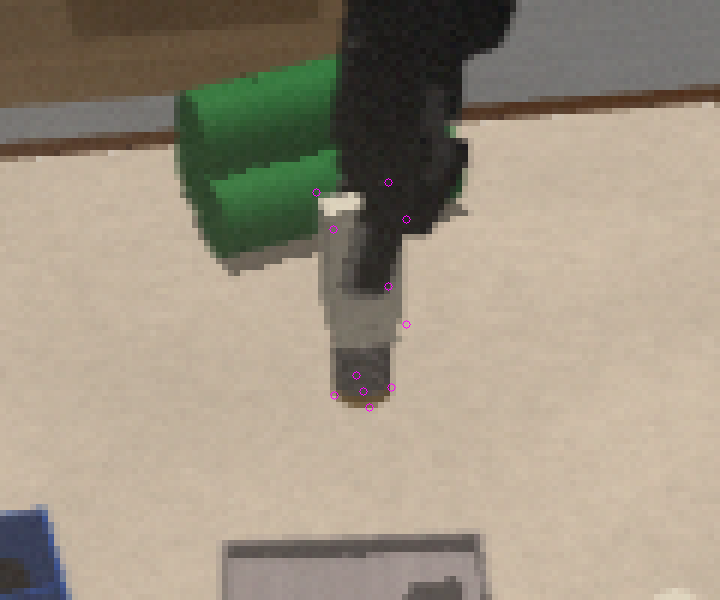

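View pics/scene10c.png

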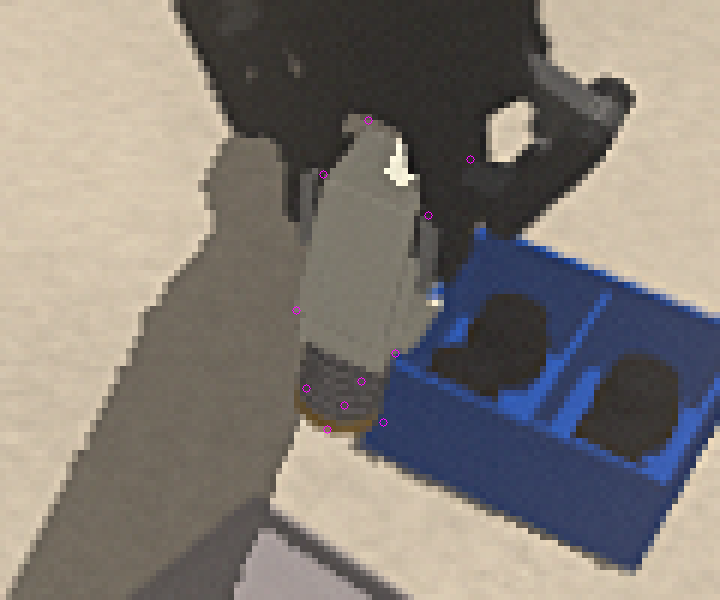

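```bash
python3 - <<'E'
from h import *
robot.move_straight(place(.1,.02)[0],vel=.1); st('low')
print(robot.move_straight(place(.1,-.012)[0],vel=.025,contact_N=4)); st('touch')
snap('side','side11');snap('scene','scene11');snap('wrist','w11')
E
python3 chk.py side11 scene11 w11
```

```text
low 24.54 [0.6298 0.2662 0.0769] [ 0.9 -0.3 -2.3] 0.353
True
touch 25.34 [0.6292 0.266  0.0571] [-1.6 -0.6  4.6] 0.354
cap [0.6369 0.2679 0.0881] axis [0.001 0.    1.   ]
```

View pics/side11c.png

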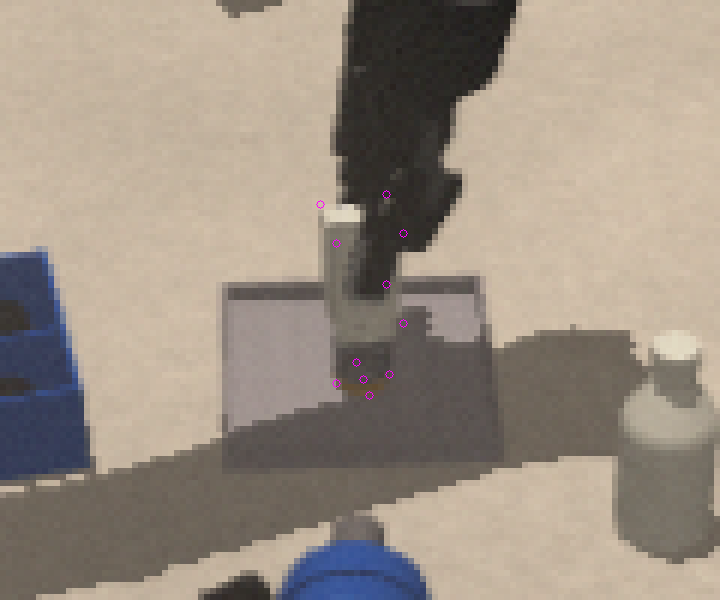

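View pics/scene11c.png

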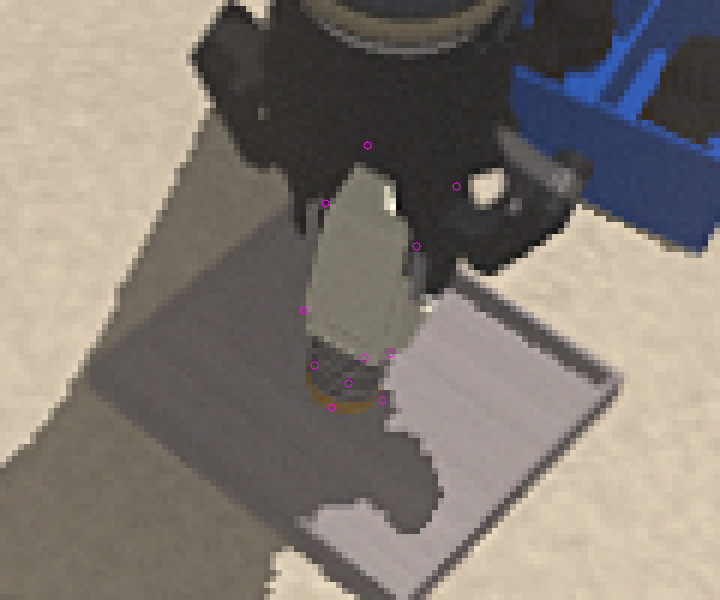

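```bash
python3 - <<'E'
from h import *
for o in (.40,.44,.48,.52): robot.grip(o,20); st(o)
snap('wrist','w12');snap('side','side12')
E
```

```text
0.4 25.71 [0.6286 0.2657 0.0562] [ 0.4 -0.1  4.1] 0.403
0.44 25.93 [0.6283 0.2658 0.0558] [0.4 0.4 2.5] 0.438
0.48 26.14 [0.6277 0.2656 0.0552] [0.6 1.  0.5] 0.481
0.52 26.36 [0.6278 0.2655 0.0554] [-1.6  0.2  0.7] 0.523
```

View pics/w12.png

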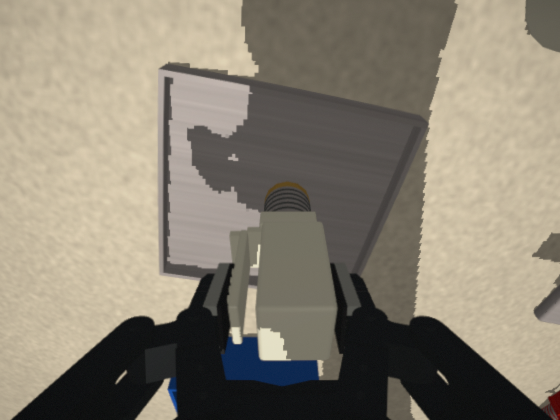

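View pics/side12.png

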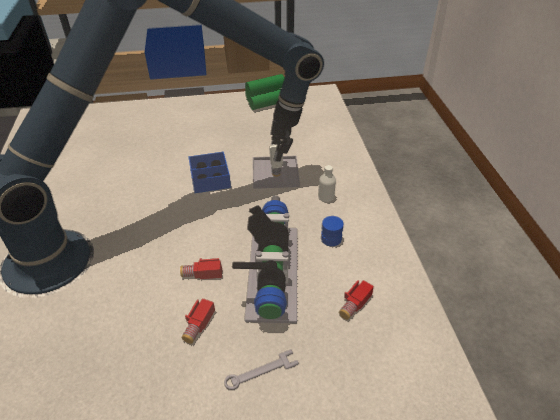

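```bash
python3 - <<'E'
from h import *
robot.grip(.85); st('open')
s=robot.sense(); R=R_of(s['tcp_rot'])
robot.move_straight(s['tcp_pos']-R[:,2]*.08,vel=.08); st('up')
s=robot.sense(); robot.move_straight(s['tcp_pos']+[-.06,-.0,.12],vel=.2); st('away')
snap('wrist','w13');snap('side','side13');snap('scene','scene13')
f=load('side13');g=load('scene13')
a=cv2.resize(f['image'][110:220,180:350,::-1],None,fx=4,fy=4,interpolation=0);cv2.imwrite('pics/side13z.png',a)
a=cv2.resize(g['image'][230:380,290:440,::-1],None,fx=4,fy=4,interpolation=0);cv2.imwrite('pics/scene13z.png',a)
E
```

```text
open 26.85 [0.6281 0.2657 0.0557] [ 0.4  0.1 -0.8] 0.851
up 28.0 [0.6484 0.2678 0.1322] [-0.2  1.2 -0.2] 0.849
away 28.82 [0.5881 0.2676 0.251 ] [ 0.4 -0.1 -0.3] 0.853
```

View pics/side13z.png

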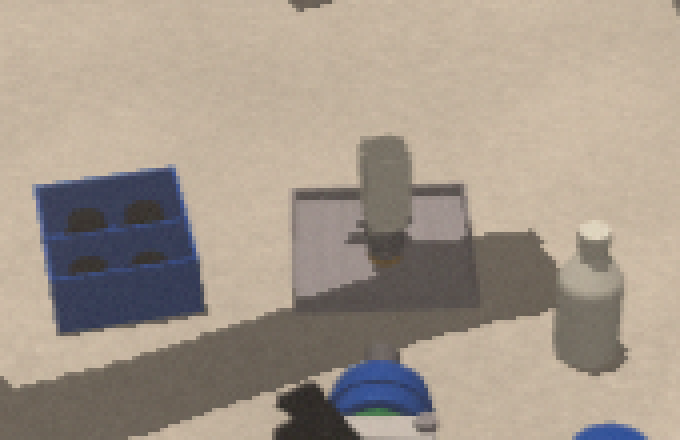

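View pics/scene13z.png

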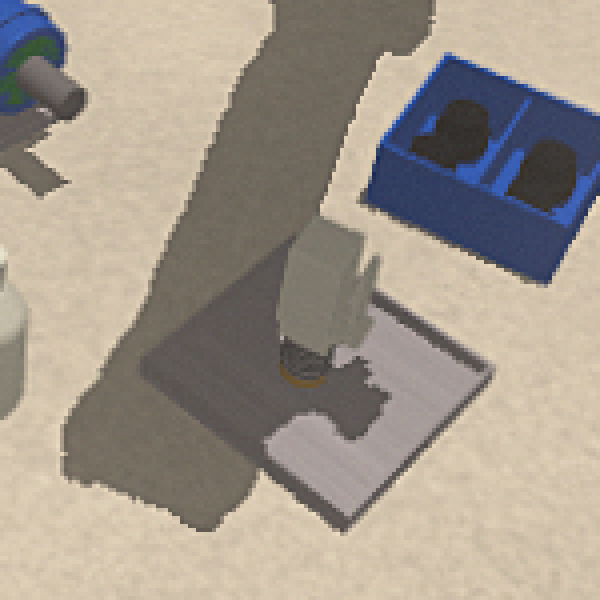

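View pics/scene13.png

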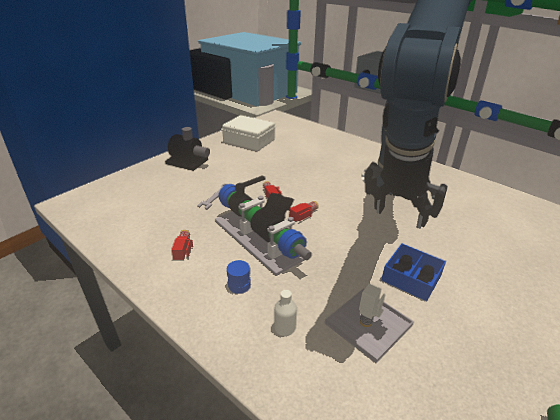

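View pics/side13.png

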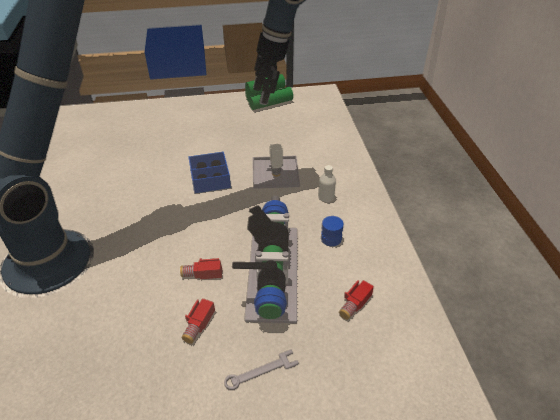

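```bash
python3 - <<'E'
from h import *
f=load('side13');P=cloud(f)
m=(P[...,2]>.124)&(P[...,2]<.14)&(P[...,0]>.46)&(P[...,0]<.535)&(P[...,1]>-.25)&(P[...,1]<-.15)
q=P[m];b=np.polyfit(q[:,0],q[:,1],1);ang=np.arctan(-b[0]); print(len(q),b,'lever theta',np.pi/2+(ang-psi))
g=load('scene13')
for t,G in (('side',f),('scene',g)):
    C=cloud(G);hsv=cv2.cvtColor(G['image'],cv2.COLOR_RGB2HSV)
    k=(np.abs(C[...,0]-.635)<.04)&(np.abs(C[...,1]-.267)<.045)&(C[...,2]>.045)&(C[...,2]<.13)
    w=C[k];print(t,len(w),w.max(0).round(3),w[w[:,2]>.09].mean(0).round(3),w[w[:,2]<.07].mean(0).round(3))
robot.close_job()
E
```

```text
200 [-0.14635362 -0.13208755] lever theta 1.540350949105688
side 277 [0.653 0.289 0.109] [0.634 0.256 0.102] [0.635 0.248 0.059]
scene 622 [0.658 0.293 0.106] [0.642 0.265 0.1  ] [0.646 0.273 0.057]
the job is handed in; nothing more can be done
```

I closed the valve, drew the cartridge out with its tab pressed in, and stood it upright in the steel tray. I handed the job in at about 29 s of the 61 s allowed. No verdict is reported.

**What went wrong on the way:** the first sweep of the valve lever missed, because the fingers passed above the bar. I touched the lever's top to check. With the fingers shut, the tips are about 12 mm behind the reported TCP along the tool, not 11 mm ahead as `robot.nose_length` says. I corrected for that, and the second sweep turned the lever.

**Last checks:**
- **Valve:** the lever measured about 1.54 rad in the final side view and about 1.58 rad in an earlier wrist view. The limit is 1.4 rad.
- **Cartridge removal:** the gripper closed to an opening of about 0.36, which I took to mean the tab was fully in. The opening held there through the first 62 mm of the draw. I did not measure the tab's travel directly.
- **Cartridge in the tray:** both cameras show it standing near the tray centre. The foot touched down within about 1 mm of the expected height, and the cap top is at about 0.106–0.109 m. I judged uprightness from the pictures, not from a measured angle.
- **Surroundings:** the parts box, fitting, bottle and spanner look unmoved in the pictures, and the gripper is clear of everything.

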